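# Load the stick battery into the charger through its sprung dust flap

### The job

Put the stick battery into the bench charger: push it base first down through the spring dust flap, feel it into the well below and press it gently but fully home while the flap is held open, then draw the hand out so that the flap swings shut over it. Do not force anything, and leave the cup, the tape roll and the jar alone.

Things in the scene. Friction and masses are not known exactly. Their poses are not given: they have to be found in the camera images.
- battery: Black stick battery, upright and loose on the bench (about 0.2 kg, varies). Body 22 mm (its x) by 34 mm (y) by 60 mm high; centred on top a pull tab 12 mm (x) by 30 mm (y) by 22 mm high: 82 mm in all. Origin: centre of its underside, z up to the tab. Either way round (half a turn about z) is right.
- charger: Grey box-shaped charger fixed to the bench, 136 mm (its x) by 200 mm (y) by 140 mm high; place and yaw vary. Origin: centre of its underside, z up. In its top is an opening from x = -48 to +38 mm, 152 mm wide in y (centred), closed by the flap but for a 16 mm gap along its +x edge. The battery goes in with its x along the charger's x.
- mouth (a point): Centre line of the way in, in the plane of the charger's top (140 mm up), at charger x = +18.5 mm, y = 0; axes as the charger's. The well below it is centred here in x, but in y it lies up to 11 mm to either side: fixed, different each time, hidden, not measured. It must be felt: a battery landing on a lead-in is pushed toward the well's middle.
- home (a point): Where the battery's origin is when home, were the well in the middle: on the well's floor, 16 mm above the bench, below the mouth. Battery top then 42 mm under the charger's top, just clear of the flap's swing; standing too high it can foul the flap. Well: 37 mm (y) by 25 mm (x), plain walls up to 45 mm above this point.
- lip (a point): Middle of the top rim of the well's slick 45-degree lead-ins (were the well in the middle), 58 mm above home. Those across y run from the plain walls' top, 45 mm above home, out and up 13 mm on each side, so 63 mm wide in y at the rim; those across x 9 mm (43 mm in x). The height at which the base lands on one tells how far off it is.
- contact_bar (a point): Rounded sprung bar across the well's +x wall, bulging 3.5 mm into it, 24 mm above home (first met 32 mm above home). It pinches the battery sideways, so that it does not sink home by its own weight: pushing it down past the bar and onward takes some 4 to 10 N (bar and walls are slick), until the floor stops it hard.
- flap (a joint): Angle of the aluminium dust flap, rad: 0 shut (level), growing as its free edge sinks into the charger, at most 1.4. Slick 3 mm plate, 70 mm by 146 mm (y), edge rolled 8 mm round, hinged along charger x = -48 mm at the top. A spring shuts it: 0.06 N m shut, 0.16 at 1 rad (1-2.5 N at the battery). Battery or fingers going straight down at the mouth push it to about 0.7.
- cup: Bystander: open plastic cup, 76 mm across, 95 mm high. Origin: centre of its underside.
- tape: Bystander: roll of tape lying flat, 90 mm across, 25 mm high. Origin: centre of its underside.
- tin: Bystander: jar with a metal cap, 64 mm across, 90 mm high. Origin: centre of its underside.
There are look-alikes about, which are no part of the job. Several things have the shape of the battery; the one meant has the colours described above.

How it is judged:
By the outcome, as a careful person would: the job done as asked, in the order asked, and still so for the second after the job is handed in, with the robot touching nothing.
It also fails if it takes over 51 s, if anything falls off the work surface, if the arm or the gripper's body presses on something with over 40 N, if the wrist force passes 120 N, or if a joint passes its speed limit or range.

### The arm

A 6-joint arm with a two-finger parallel gripper is mounted at the origin on the work surface. World frame = base frame: x ahead of the robot, y to its left, z up, the work surface at z = 0. Lengths are in m, angles in rad, forces in N, time in s.
With the tool pointing down it reaches from about 0.325 to 0.85 m from the base axis. Payload 4.4 kg.
Tool frame: the origin (TCP) lies midway between the tips of the shut fingers; the grasp point (between the pads) lies 19 mm behind it (r.grip_depth is the distance from the TCP to the grasp point, in m); z points along the fingers, y is the line along which they close (so a half turn about z gives the same grasp; the last joint's range is limited). The gripper opens to 94 mm and grips with 3 to 60 N. Pads are 16 mm wide; open, the fingers measure 119 mm over their backs; the gripper's body (75 mm by 177 mm) begins 78 mm behind the grasp point.
Start: joints at [-1.26, 0.207, 1.542, -0, 1.393, -0.15], TCP at [0.256, -0.515, 0.205] pointing down, gripper open.
Joint ranges: [-2.73, 2.73], [-0.86, 2.22], [0.23, 2.46], [-1.11, 4.25], [0.08, 2.63], [-2.82, 2.82]. Speed limits (rad/s): [2.79, 2.79, 3.14, 3.14, 3.14, 3.14].

### API

Orientations are given as [roll, pitch, yaw] about the fixed x, y, z axes, in that order (R = Rz(yaw) Ry(pitch) Rx(roll)).
In Python, from rig import status, camera, camera_info, job, r gives the robot as it stands.
- The arm moves only by the tool jog_arm, never from a script. Its argument "increments" is one flat list of numbers, 4 for each row, row after row: the shift along the tool's x, y, z in m, then the turn about the tool's z in degrees. A call has 1 to 10 rows; each row shifts and turns the commanded pose from where the row before left it, along the tool's axes as they then stand; what a row does not reach is not made up. A row lasts 1/8 s, in which the tool goes at most 62.5 mm and 10.7 degrees, less where a joint would pass 70% of its speed; a pose out of reach is approached as far as the arm can. A call is refused whole if a number of a shift passes 0.0625 or a number of a turn 10.7, either way. A call with a gripper value outside its range is refused whole. "hand" is the finger opening in m, from 0 to 0.094, set as the call begins (left out, the last holds). The fingers move at their own pace and stop on an object; the grip force is fixed at half the most. Time passes only in rows, so rows that do not move let the fingers close. It gives the time, the measured TCP pose, the force, the opening and the grip force at its end, in the units of the state.
- status.sense(): the state, without advancing time (a new reading comes with each control period).
- camera(name): name is "scene" or "top" or "wrist"; returns the picture (480x640x3 uint8, blue, green, red); there is no depth.
- camera_info(name): a dict with "K" (3x3 intrinsics, pixels), "rvec" (rotation vector, rad) and "tvec" (3), from world to camera coordinates, as OpenCV has them. Camera axes: x right, y down, z forward; pixel columns grow to the right and rows downward; lengths in m; the calibration is good to about 2 mm. A picture is of the moment at which its call begins: read the wrist's pose just before it. camera_info takes no time and is no camera call; for the wrist camera it gives the pose at the moment of the call.
- job.sign_off(): hands the job in; it is judged then, once.
The state is a dict: "clock": time; "joints": joint angles; "dq": joint speeds; "effort": joint torques, N m; "eef_pos": TCP position; "tool_rot": TCP orientation; "wrist_force": force on the tool from outside, world axes, zero at the start; "wrist_torque": the same for the moment, N m; "width": opening from 0.0 (shut) to 1.0 (fully open); "grasp_force": force on a finger pad.
Only numpy, scipy, OpenCV 4.12 (cv2) and the standard library are available. Lean on these libraries where they do the work, as an engineer would, in place of code of your own. Each camera call takes 0.05 s, during which the arm holds its last target. There are 200 camera calls.

## Working session

There is one attempt and no reset: what is moved stays moved. The work goes in short steps, Python scripts to look and compute and a tool call to move; the robot and the scene stay as the last step left them, time stands still between calls to the robot, and variables do not carry over. Pictures are saved under pics/ and viewed, at most 10 in all, crops included, and the job is handed in when it is done.

Besides the shell and the picture viewer there is one more tool, called as name(argument=value, ...), one argument or row to a line, values as JSON. jog_arm: Moves the arm, as the interface text tells. Its arguments: {"type":"object","properties":{"increments":{"type":"array","items":{"type":"number"}},"hand":{"type":"number"}},"required":["increments"]}

```bash
mkdir -p pics; python3 - <<'E'
from rig import status,camera,camera_info
import cv2
for n in("top","scene"):
    im=camera(n); cv2.imwrite(f"pics/{n}0.png",im)
    i=camera_info(n); print(n,i)
print(status.sense())
E
```

```text
top {'K': array([[509.40074563,   0.        , 311.63852179],
       [  0.        , 509.40074563, 242.28195686],
       [  0.        ,   0.        ,   1.        ]]), 'rvec': array([ 2.14972162, -2.06461207,  0.2175754 ]), 'tvec': array([0.01991528, 0.50970157, 0.98358707])}
scene {'K': array([[492.90710792,   0.        , 319.38376842],
       [  0.        , 492.90710792, 241.72983238],
       [  0.        ,   0.        ,   1.        ]]), 'rvec': array([ 2.16272512,  1.18408476, -0.43310854]), 'tvec': array([-0.29819211, -0.22085796,  1.32256456])}
{'clock': 0.1, 'joints': array([-1.26049770e+00,  2.07329112e-01,  1.54278555e+00, -1.34622576e-05,
        1.39349213e+00, -1.50503725e-01]), 'dq': array([ 0.00048143, -0.00175651, -0.00305758,  0.00125628, -0.00227629,
        0.00043666]), 'effort': array([-6.40406761e-04, -3.71869326e+01, -2.82291466e+01,  7.00939447e-02,
        3.11342301e-02, -4.48661285e-05]), 'eef_pos': array([ 0.25544586, -0.5143426 ,  0.20442225]), 'tool_rot': array([-3.13959930e+00, -2.88894844e-04,  4.60804452e-01]), 'wrist_force': array([0.03215605, 0.78017448, 0.26394304]), 'wrist_torque': array([ 0.05380396, -0.0319169 ,  0.0033371 ]), 'grasp_force': 0.0, 'width': 1.0010582849545202}
```

View pics/top0.png

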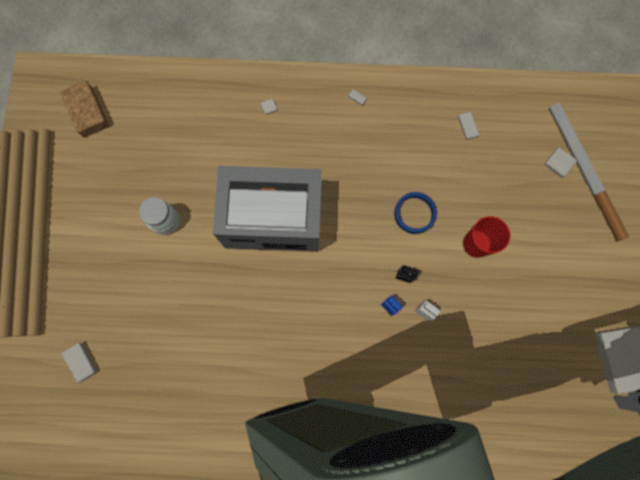

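View pics/scene0.png

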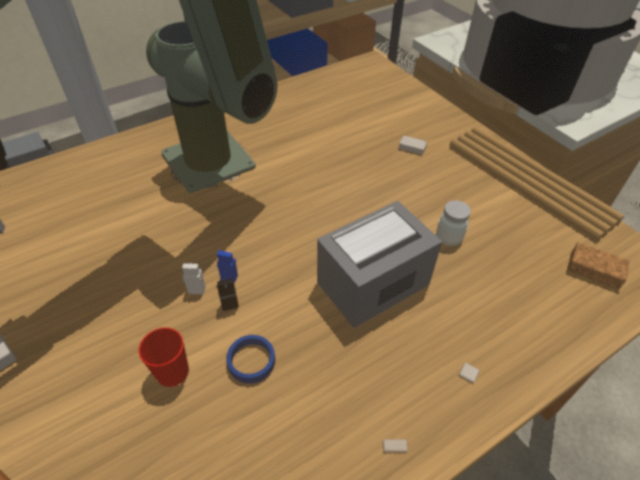

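The top view shows the black battery at about (407,273), beside its blue (392,305) and white (428,309) look-alikes. The charger is at about (268,205), with its open gap along the upper edge (row 188), so charger +x points up in the image. Next I'll measure both.

```bash
cat > h.py <<'E'
import numpy as np,cv2
from rig import status,camera,camera_info
def ray(n,px,z,info=None):
    i=info or camera_info(n); R=cv2.Rodrigues(i["rvec"])[0]; t=i["tvec"]
    p=cv2.undistortPoints(np.array(px,float).reshape(-1,1,2),i["K"],None)[:,0]
    d=np.c_[p,np.ones(len(p))]@R; c=-R.T@t
    return c+d*((z-c[2])/d[:,2])[:,None]
def proj(n,P,info=None):
    i=info or camera_info(n)
    return cv2.projectPoints(np.array(P,float).reshape(-1,1,3),i["rvec"],i["tvec"],i["K"],None)[0][:,0]
E
python3 - <<'E'
from h import *
a=cv2.imread("pics/top0.png")
c=a[150:260,200:340]; d=a[245:330,365:455]
A=cv2.resize(c,None,fx=4,fy=4,interpolation=cv2.INTER_CUBIC)
B=cv2.resize(d,None,fx=2.7,fy=2.7,interpolation=cv2.INTER_CUBIC)
o=np.zeros((440,800,3),np.uint8);o[:,:560]=A[:440];o[:B.shape[0],560:560+min(240,B.shape[1])]=B[:,:240]
cv2.imwrite("pics/z.png",o)
m=(a.max(2)<60).astype(np.uint8); m[:, :370]=0;m[:,450:]=0;m[:255]=0;m[295:]=0
cs=max(cv2.findContours(m,0,2)[0],key=cv2.contourArea);print(cs.reshape(-1,2).tolist(),cv2.minAreaRect(cs))
ap=(cv2.cvtColor(a,cv2.COLOR_BGR2HSV)[...,1]<50).astype(np.uint8);m2=np.zeros_like(ap);m2[150:262,200:335]=ap[150:262,200:335]
cs=max(cv2.findContours(m2,0,2)[0],key=cv2.contourArea);print(cv2.approxPolyDP(cs,3,True).reshape(-1,2).tolist())
E
```

```text
[[403, 266], [398, 271], [398, 273], [397, 274], [397, 276], [396, 277], [397, 278], [399, 278], [400, 279], [402, 279], [403, 280], [405, 280], [406, 281], [411, 281], [413, 279], [414, 279], [416, 277], [416, 276], [417, 275], [417, 274], [418, 273], [418, 270], [416, 270], [415, 269], [414, 269], [413, 268], [410, 268], [409, 267], [406, 267], [405, 266]] ((407.4000244140625, 273.8000183105469), (19.60611915588379, 14.546475410461426), 18.43494987487793)
[[218, 166], [213, 233], [226, 247], [317, 250], [320, 169]]
```

View pics/z.png

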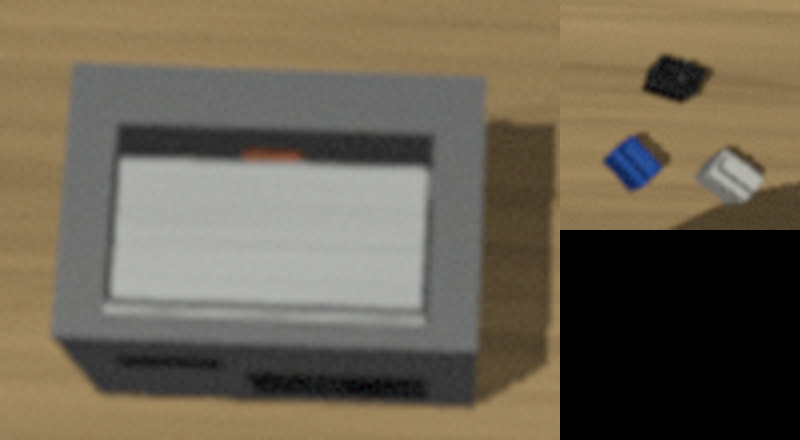

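```bash
python3 - <<'E'
from h import *
P=ray("top",[(218.75,166.25),(321.5,169.25),(318.75,238),(213.25,234.25)],.14)
print(P.round(4)); 
e=lambda a,b:(np.linalg.norm(P[a]-P[b]).round(4),np.degrees(np.arctan2(*(P[b]-P[a])[[1,0]])).round(2))
print(e(1,0),e(2,3),e(2,1),e(3,0),P.mean(0))
O=ray("top",[(229.5,181.2),(308.2,183.7),(306,225),(226.5,222)],.14);print("opening",O.round(4),O.mean(0))
q=np.array([[643,97],[655,56],[711,70],[682,101]])
# battery via tab: crop px
b=lambda x,y:((x-560)/2.7+365,y/2.7+245)
pts=[(407.4,273.8)]
for z in(.06,.082,.03):print(z,ray("top",pts,z).round(4))
a=cv2.imread("pics/scene0.png")
m=(a.max(2)<60).astype(np.uint8);k=np.zeros_like(m);k[270:315,212:245]=m[270:315,212:245]
c=max(cv2.findContours(k,0,2)[0],key=cv2.contourArea);print(cv2.boundingRect(c),cv2.minAreaRect(c),ray("scene",[cv2.minAreaRect(c)[0]],.04))
E
```

```text
[[0.6326 0.2245 0.14  ]
 [0.6344 0.0265 0.14  ]
 [0.4988 0.0267 0.14  ]
 [0.498  0.2242 0.14  ]]
(np.float64(0.198), np.float64(90.53)) (np.float64(0.1975), np.float64(90.22)) (np.float64(0.1356), np.float64(-0.08)) (np.float64(0.1345), np.float64(0.13)) [0.56593338 0.12547138 0.14      ]
opening [[0.6032 0.2016 0.14  ]
 [0.6042 0.0508 0.14  ]
 [0.5228 0.0516 0.14  ]
 [0.5226 0.2012 0.14  ]] [0.56321855 0.12628897 0.14      ]
0.06 [[ 0.4506 -0.1534  0.06  ]]
0.082 [[ 0.4471 -0.1494  0.082 ]]
0.03 [[ 0.4553 -0.1588  0.03  ]]
(218, 279, 16, 18) ((225.88461303710938, 287.423095703125), (16.081523895263672, 14.904827117919922), 78.69007110595703) [[ 0.43882773 -0.15361624  0.04      ]]
```

jog_arm(
  increments=[0.042,-0.0295,-0.004,0,0.042,-0.0295,-0.004,0,0.042,-0.0295,-0.004,0,0.042,-0.0295,-0.004,0,0.042,-0.0295,-0.004,0,0.042,-0.0295,-0.004,0,0.042,-0.0295,-0.004,0,0.042,-0.0295,-0.004,0,0,0,0,0],
  hand=0.06,
)

```text
clock: 1.23
eef_pos: [0.4526, -0.1514, 0.2374]
tool_rot: [-3.141, -0.0, 0.467]
wrist_force: [-0.0, -1.8, 0.5]
width: 0.633
grasp_force: 0.0
```

```bash
python3 - <<'E'
from h import *
s=status.sense();print(s["clock"],s["eef_pos"],s["tool_rot"],s["width"])
i=camera_info("wrist");im=camera("wrist");cv2.imwrite("pics/w1.png",im);np.save("w1.npy",i,allow_pickle=True);R=cv2.Rodrigues(i["rvec"])[0];print(-R.T@i["tvec"],R,i["K"])
E
```

```text
1.225 [ 0.45257664 -0.15136611  0.2373731 ] [-3.14104062e+00 -3.88791077e-04  4.66552999e-01] 0.6326819023198451
[ 0.52027233 -0.11682075  0.41715961] [[ 4.50257891e-01 -8.92898353e-01 -6.01920726e-04]
 [-8.63020131e-01 -4.35364063e-01  2.56231120e-01]
 [-2.29050399e-01 -1.14850614e-01 -9.66615358e-01]] [[355.31031523   0.         322.51940759]
 [  0.         355.31031523 246.81143228]
 [  0.           0.           1.        ]]
```

View pics/w1.png

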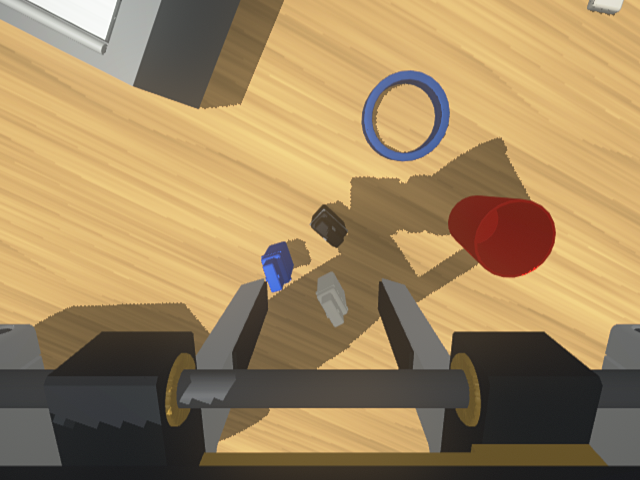

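The wrist view shows the black battery at about (328,225), clear of the blue one at (277,266) and the white one at (332,300). I'll zoom in for its yaw.

```bash
python3 - <<'E'
from h import *
a=cv2.imread("pics/w1.png")
c=a[195:255,300:360];cv2.imwrite("pics/z2.png",cv2.resize(c,None,fx=9,fy=9,interpolation=cv2.INTER_CUBIC))
E
```

```text
(no output)
```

View pics/z2.png

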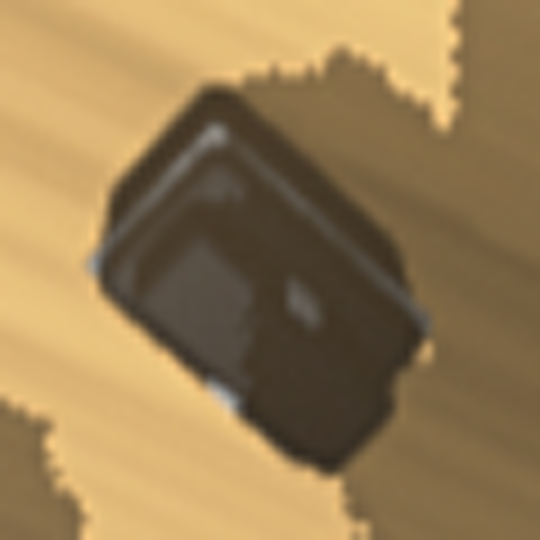

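```bash
python3 - <<'E'
from h import *
i=np.load("w1.npy",allow_pickle=True).item()
q=np.array([(97,265),(218,130),(427,325)])/9+[299.5,194.5]
P=ray("wrist",q,.06,i);print(P)
e=P[2]-P[1];f=P[0]-P[1];print(np.linalg.norm(e),np.linalg.norm(f),np.degrees(np.arctan2(e[1],e[0])),np.degrees(np.arctan2(f[1],f[0])),(P[0]+P[2])/2)
print(proj("wrist",[[.4526,-.1514,.2374]],i))
E
```

```text
[[ 0.45159999 -0.1371906   0.06      ]
 [ 0.47156333 -0.14250462  0.06      ]
 [ 0.46231824 -0.17391017  0.06      ]]
0.032738048738738465 0.020658500608861662 -106.40325050303376 165.09412270024902 [ 0.45695912 -0.15555038  0.06      ]
[[323.46447755 297.18908577]]
```

jog_arm(
  increments=[0,0,0.02,10.675,0,0,0.02,10.675,0,0,0.02,10.675,0,0,0.02,10.675,0.0054,0.0028,0.02,0,0,0,0.02,0,0,0,0,0],
  hand=0.055,
)

```text
clock: 2.15
eef_pos: [0.4537, -0.1588, 0.1154]
tool_rot: [-3.141, 0.005, -0.287]
wrist_force: [-0.1, -0.9, -0.7]
width: 0.587
grasp_force: 0.0
```

```bash
python3 - <<'E'
from h import *
s=status.sense();print(s["clock"],s["eef_pos"],s["tool_rot"],s["width"])
i=camera_info("wrist");im=camera("wrist")
print(proj("wrist",[s["eef_pos"]],i))
cv2.imwrite("pics/z3.png",cv2.resize(im[200:400,220:420],None,fx=3,fy=3,interpolation=cv2.INTER_CUBIC));np.save("w2.npy",i,allow_pickle=True)
E
```

```text
2.15 [ 0.45374043 -0.15882515  0.11540497] [-3.14086741  0.00511224 -0.28656396] 0.5870625484529087
[[325.03900978 295.81801264]]
```

View pics/z3.png

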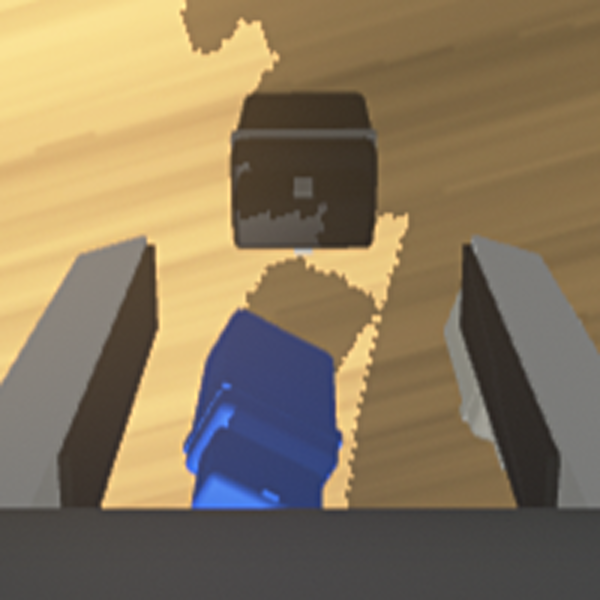

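The close view shows the battery square to the fingers. The rear top edge of its body runs from (236,131) to (373,133) in the crop, and the front of the tab top is at row 247.

```bash
python3 - <<'E'
from h import *
from scipy.spatial.transform import Rotation as Ro
i=np.load("w2.npy",allow_pickle=True).item();s=status.sense();T=Ro.from_euler("xyz",s["tool_rot"])
f=lambda c,z:T.inv().apply(ray("wrist",np.array(c)/3+[219.8,199.8],z,i)-s["eef_pos"]).round(4)
print("body +x edge",f([(236,131),(373,133)],.06)); print("tab front top edge",f([(235,246),(373,246)],.082),f([(235,246),(373,246)],.06)); print("base +x",f([(245,93),(365,94)],.0))
print(T.as_matrix().round(3))
E
```

```text
body +x edge [[ 0.0139 -0.0179  0.0566]
 [ 0.0134  0.0133  0.0566]]
tab front top edge [[-0.0057 -0.017   0.0347]
 [-0.0056  0.0124  0.0347]] [[-0.014  -0.0186  0.0567]
 [-0.014   0.0138  0.0567]]
base +x [[ 0.0095 -0.0194  0.1167]
 [ 0.0092  0.0146  0.1166]]
[[ 0.959 -0.282 -0.002]
 [-0.282 -0.959  0.001]
 [-0.002 -0.    -1.   ]]
```

jog_arm(
  increments=[0.001,-0.0023,0.01,0,0,0,0.012,0,0,0,0.012,0,0,0,0.012,0,0,0,0.006,0,0,0,0,0,0,0,0,0],
)

```text
clock: 3.08
eef_pos: [0.458, -0.1567, 0.0657]
tool_rot: [3.141, -0.001, -0.284]
wrist_force: [-0.6, -0.0, 0.0]
width: 0.584
grasp_force: 0.0
```

jog_arm(
  increments=[-0.0015,0,0.002,0,0,0,0,0,0,0,0,0],
)

```text
clock: 3.45
eef_pos: [0.4563, -0.1561, 0.0636]
tool_rot: [3.142, -0.0, -0.284]
wrist_force: [-1.0, 0.2, -0.4]
width: 0.583
grasp_force: 0.0
```

jog_arm(
  increments=[0,0,0,0,0,0,0,0,0,0,0,0,0,0,0,0],
  hand=0.02,
)

```text
clock: 3.95
eef_pos: [0.4563, -0.1562, 0.0635]
tool_rot: [3.141, -0.0, -0.285]
wrist_force: [-0.6, -0.5, -0.7]
width: 0.313
grasp_force: 29.9
```

jog_arm(
  increments=[0,0,-0.03,0,0,0,-0.045,0,0,0,-0.045,0,0,0,-0.045,-8.25,0,0,-0.02,-8.25,0,0,0,0,0,0,0,0],
)

```text
clock: 4.82
eef_pos: [0.4552, -0.1555, 0.2467]
tool_rot: [-3.14, 0.003, 0.001]
wrist_force: [0.1, 0.3, -2.3]
width: 0.313
grasp_force: 29.9
```

```bash
python3 - <<'E'
from h import *
s=status.sense();print(s)
i=camera_info("wrist");im=camera("wrist");np.save("w3.npy",i,allow_pickle=True);cv2.imwrite("pics/w3.png",im)
p=s["eef_pos"];P=[p+[dx,dy,-.0035] for dx in(-.011,.011) for dy in(-.017,.017)];print(proj("wrist",P,i))
cv2.imwrite("pics/z4.png",cv2.resize(im[200:380,225:425],None,fx=3,fy=3,interpolation=cv2.INTER_CUBIC))
E
```

```text
{'clock': 4.825, 'joints': array([-5.09408219e-01, -2.56529664e-02,  1.70785007e+00,  7.26860775e-05,
        1.46261112e+00,  1.05988744e+00]), 'dq': array([-6.18493344e-05,  9.56419553e-03,  1.14602615e-02, -7.04292243e-04,
        2.16027388e-03, -7.43076925e-03]), 'effort': array([ 1.18083134e-02, -2.95537430e+01, -3.06779838e+01,  4.87181672e-02,
       -8.41298327e-02,  5.17269989e-03]), 'eef_pos': array([ 0.45523059, -0.15551912,  0.24665957]), 'tool_rot': array([-3.13995732e+00,  2.76962344e-03,  1.49496701e-03]), 'wrist_force': array([ 0.13748166,  0.31359796, -2.27445231]), 'wrist_torque': array([ 0.00203264,  0.01703278, -0.00801282]), 'grasp_force': 29.872499406337738, 'width': 0.3132979761607811}
[[354.74441814 312.3381757 ]
 [294.15436432 312.17257051]
 [355.77515937 275.28600807]
 [293.39947505 275.12495669]]
```

View pics/z4.png

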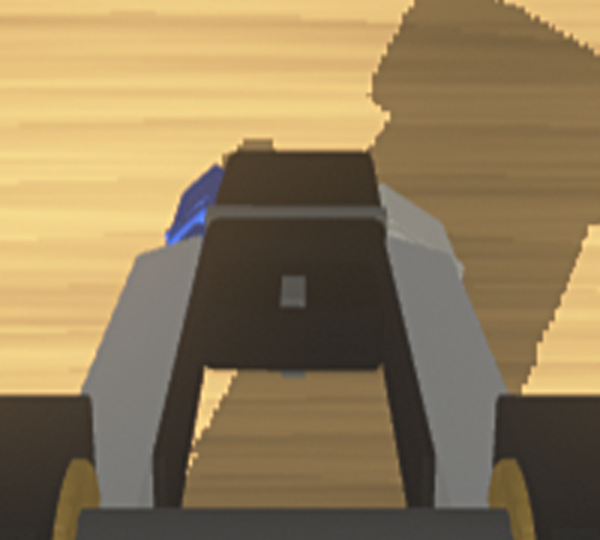

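```bash
python3 - <<'E'
from h import *
i=np.load("w3.npy",allow_pickle=True).item();p=np.array([.45523,-.15552,.24666])
f=lambda c,dz:(ray("wrist",np.array(c)/3+[224.8,199.8],p[2]+dz,i)-p).round(4)
print("body+x",f([(205,207),(385,207)],-.0035));print("tab -x top",f([(203,369),(384,369)],.0185));print("base +x",f([(228,151),(370,151)],-.0635))
E
```

```text
body+x [[ 0.0146  0.0171 -0.0035]
 [ 0.0147 -0.0155 -0.0035]]
tab -x top [[-0.0063  0.016   0.0185]
 [-0.0062 -0.014   0.0185]]
base +x [[ 0.0084  0.0167 -0.0635]
 [ 0.0085 -0.0169 -0.0635]]
```

jog_arm(
  increments=[0.0215,-0.0468,0,0,0.0215,-0.0468,0,0,0.0215,-0.0468,0,0,0.0215,-0.0468,0,0,0.0215,-0.0468,0,0,0.0215,-0.0468,0,0,0,0,0,0,0,0,0,0],
)

```text
clock: 5.88
eef_pos: [0.5832, 0.1249, 0.2465]
tool_rot: [3.141, 0.004, 0.003]
wrist_force: [-0.5, -0.6, -2.1]
width: 0.317
grasp_force: 29.9
```

```bash
python3 - <<'E'
from h import *
s=status.sense();print(s["eef_pos"],s["tool_rot"],s["wrist_force"])
print(ray("top",[(261.2,188.7),(268.5,188.7),(275.7,188.7)],.04))
i=camera_info("wrist");im=camera("wrist");np.save("w4.npy",i,allow_pickle=True);cv2.imwrite("pics/w4.png",im)
E
```

```text
[0.58320411 0.12489414 0.24649533] [3.14071406 0.00366476 0.00336214] [-0.48887261 -0.5504289  -2.10047955]
[[0.62290658 0.15180282 0.04      ]
 [0.62352533 0.13638785 0.04      ]
 [0.62413558 0.1211846  0.04      ]]
```

View pics/w4.png

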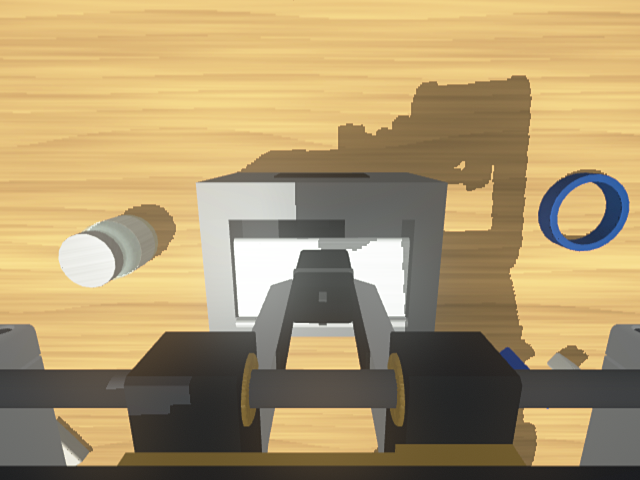

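The charger lies under the hand. Its far top edge runs from (197,182) to (447,182), and the opening from (229,220) to (414,220). Next I'll cross-check the mouth position.

```bash
python3 - <<'E'
from h import *
i=np.load("w4.npy",allow_pickle=True).item()
for q in([(197,182),(447,182)],[(229,220),(414,220)],[(212,332),(434,332)],[(321.5,237.5)]):
    P=ray("wrist",q,.14,i);print(P.round(4).tolist(),P.mean(0).round(4))
E
```

```text
[[0.6354, 0.2258, 0.14], [0.6361, 0.0273, 0.14]] [0.6358 0.1265 0.14  ]
[[0.6048, 0.2024, 0.14], [0.6054, 0.0513, 0.14]] [0.6051 0.1269 0.14  ]
[[0.5035, 0.2241, 0.14], [0.5042, 0.0263, 0.14]] [0.5038 0.1252 0.14  ]
[[0.5904, 0.1268, 0.14]] [0.5904 0.1268 0.14  ]
```

jog_arm(
  increments=[0.0023,-0.001,0.015,0,0,0,0.015,0,0,0,0.012,0,0,0,0.012,0,0,0,0.012,0,0,0,0.012,0,0,0,0.01,0,0,0,0.004,0,0,0,0,0],
)

```text
clock: 7.05
eef_pos: [0.5872, 0.1261, 0.1563]
tool_rot: [3.142, -0.001, 0.003]
wrist_force: [3.1, -0.5, -2.4]
width: 0.315
grasp_force: 29.9
```

```bash
python3 - <<'E'
from h import *
s=status.sense();print(s["eef_pos"],s["tool_rot"],s["wrist_force"],s["wrist_torque"],s["grasp_force"])
E
```

```text
[0.58715627 0.12612867 0.15631096] [ 3.14157433e+00 -1.21443561e-03  3.45607190e-03] [ 3.14740401 -0.45266886 -2.37050613] [-0.04116509 -0.68362671 -0.03441128] 29.939340949058533
```

jog_arm(
  increments=[-0.0012,0,0.003,0,0,0,0.005,0,0,0,0.005,0,0,0,0.003,0,0,0,0,0,0,0,0,0],
)

```text
clock: 7.8
eef_pos: [0.5856, 0.1262, 0.1406]
tool_rot: [3.142, -0.0, 0.004]
wrist_force: [2.9, -1.1, -0.9]
width: 0.316
grasp_force: 29.9
```

jog_arm(
  increments=[0,0,0.0015,0,0,0,0.0015,0,0,0,0,0],
)

```text
clock: 8.18
eef_pos: [0.5852, 0.1261, 0.1372]
tool_rot: [-3.142, 0.0, 0.003]
wrist_force: [2.2, 0.2, -1.3]
width: 0.314
grasp_force: 29.9
```

jog_arm(
  increments=[0,0,0.0015,0,0,0,0,0],
)

```text
clock: 8.43
eef_pos: [0.5853, 0.1262, 0.1358]
tool_rot: [-3.142, 0.0, 0.004]
wrist_force: [2.0, -0.4, -2.7]
width: 0.311
grasp_force: 29.9
```

jog_arm(
  increments=[0,0,0.0015,0,0,0,0,0],
)

```text
clock: 8.68
eef_pos: [0.5853, 0.1261, 0.1343]
tool_rot: [3.142, 0.0, 0.004]
wrist_force: [2.4, -0.9, -1.9]
width: 0.314
grasp_force: 29.9
```

jog_arm(
  increments=[0,0,0.0015,0,0,0,0,0],
)

```text
clock: 8.93
eef_pos: [0.5855, 0.1263, 0.1331]
tool_rot: [-3.141, -0.0, 0.003]
wrist_force: [2.7, 0.0, -0.8]
width: 0.313
grasp_force: 29.9
```

jog_arm(
  increments=[0,0,0.0015,0,0,0,0,0],
)

```text
clock: 9.18
eef_pos: [0.5858, 0.1268, 0.1322]
tool_rot: [-3.14, -0.001, 0.004]
wrist_force: [1.5, 2.3, 2.3]
width: 0.317
grasp_force: 29.9
```

jog_arm(
  increments=[0,0,-0.002,0,0,-0.003,0,0,0,-0.003,0,0,0,-0.003,0,0,0,0,0,0],
)

```text
clock: 9.8
eef_pos: [0.5852, 0.1355, 0.1332]
tool_rot: [-3.141, 0.0, 0.004]
wrist_force: [1.8, 0.2, -1.3]
width: 0.315
grasp_force: 29.9
```

jog_arm(
  increments=[0,0,0.002,0,0,0,0.002,0,0,0,0.002,0,0,0,0,0],
)

```text
clock: 10.3
eef_pos: [0.5852, 0.1351, 0.1271]
tool_rot: [-3.142, 0.0, 0.003]
wrist_force: [1.6, -0.7, -1.6]
width: 0.313
grasp_force: 29.9
```

jog_arm(
  increments=[0,0,0.002,0,0,0,0,0],
)

```text
clock: 10.55
eef_pos: [0.5853, 0.1351, 0.1253]
tool_rot: [3.142, 0.0, 0.004]
wrist_force: [2.4, -0.5, -1.7]
width: 0.318
grasp_force: 29.9
```

jog_arm(
  increments=[0,0,0.0015,0,0,0,0,0],
)

```text
clock: 10.8
eef_pos: [0.5855, 0.1353, 0.1241]
tool_rot: [-3.141, -0.0, 0.003]
wrist_force: [1.9, 0.0, -0.4]
width: 0.313
grasp_force: 29.9
```

jog_arm(
  increments=[0,0,0.0015,0,0,0,0,0],
)

```text
clock: 11.05
eef_pos: [0.5852, 0.1355, 0.1223]
tool_rot: [-3.141, 0.0, 0.004]
wrist_force: [2.4, 1.6, -0.8]
width: 0.312
grasp_force: 29.9
```

jog_arm(
  increments=[0,0,0.0015,0,0,0,0,0],
)

```text
clock: 11.3
eef_pos: [0.5852, 0.1354, 0.1207]
tool_rot: [-3.141, 0.0, 0.003]
wrist_force: [1.7, 0.7, -2.4]
width: 0.316
grasp_force: 29.9
```

jog_arm(
  increments=[0,-0.0003,0.002,0,0,0,0.002,0,0,0,0.002,0,0,0,0.002,0,0,0,0,0],
)

```text
clock: 11.92
eef_pos: [0.5852, 0.1355, 0.1125]
tool_rot: [-3.141, 0.0, 0.003]
wrist_force: [3.3, 2.0, -1.9]
width: 0.32
grasp_force: 29.9
```

jog_arm(
  increments=[0,0,0.002,0,0,0,0.002,0,0,0,0,0],
)

```text
clock: 12.3
eef_pos: [0.5853, 0.1355, 0.1087]
tool_rot: [-3.142, 0.0, 0.004]
wrist_force: [2.5, 1.4, -2.2]
width: 0.315
grasp_force: 29.9
```

jog_arm(
  increments=[0,0,0.002,0,0,0,0.002,0,0,0,0,0],
)

```text
clock: 12.68
eef_pos: [0.5855, 0.1355, 0.1055]
tool_rot: [-3.141, -0.0, 0.003]
wrist_force: [0.4, 2.0, 2.8]
width: 0.317
grasp_force: 29.9
```

jog_arm(
  increments=[0,-0.0004,0.002,0,0,0,0.002,0,0,0,0,0],
)

```text
clock: 13.05
eef_pos: [0.5854, 0.1356, 0.1007]
tool_rot: [3.141, -0.0, 0.003]
wrist_force: [1.5, 0.8, 1.9]
width: 0.317
grasp_force: 29.9
```

jog_arm(
  increments=[0,0,0.002,0,0,0,0.002,0,0,0,0,0],
)

```text
clock: 13.42
eef_pos: [0.5854, 0.1356, 0.0966]
tool_rot: [3.141, -0.0, 0.004]
wrist_force: [2.3, -0.3, 0.4]
width: 0.315
grasp_force: 30.9
```

jog_arm(
  increments=[0,0,0.002,0,0,0,0.002,0,0,0,0,0],
)

```text
clock: 13.8
eef_pos: [0.5854, 0.1357, 0.0927]
tool_rot: [3.141, -0.0, 0.004]
wrist_force: [2.9, 0.1, 0.5]
width: 0.31
grasp_force: 30.9
```

jog_arm(
  increments=[0,0,0.002,0,0,0,0.002,0,0,0,0.002,0,0,0,0.002,0,0,0,0,0],
)

```text
clock: 14.42
eef_pos: [0.5854, 0.1359, 0.0847]
tool_rot: [-3.141, -0.0, 0.004]
wrist_force: [3.3, 0.2, 1.9]
width: 0.319
grasp_force: 31.0
```

jog_arm(
  increments=[0,0,0.0015,0,0,0,0.0015,0,0,0,0,0],
)

```text
clock: 14.8
eef_pos: [0.5854, 0.1359, 0.0819]
tool_rot: [-3.141, -0.0, 0.004]
wrist_force: [3.9, 0.9, 1.5]
width: 0.316
grasp_force: 30.9
```

jog_arm(
  increments=[0,0,0.001,0,0,0,0,0],
)

```text
clock: 15.05
eef_pos: [0.5854, 0.1359, 0.0809]
tool_rot: [-3.142, -0.0, 0.004]
wrist_force: [2.7, 0.4, 2.8]
width: 0.314
grasp_force: 30.9
```

jog_arm(
  increments=[0,0,0.001,0,0,0,0,0],
)

```text
clock: 15.3
eef_pos: [0.5854, 0.1359, 0.0799]
tool_rot: [-3.142, -0.0, 0.004]
wrist_force: [4.3, -0.1, 2.0]
width: 0.314
grasp_force: 30.9
```

jog_arm(
  increments=[0,0,0.0007,0,0,0,0,0],
)

```text
clock: 15.55
eef_pos: [0.5855, 0.1359, 0.0794]
tool_rot: [-3.142, -0.0, 0.004]
wrist_force: [2.7, 0.6, 3.1]
width: 0.314
grasp_force: 31.1
```

jog_arm(
  increments=[0,0,0.0007,0,0,0,0,0],
)

```text
clock: 15.8
eef_pos: [0.5855, 0.1359, 0.0794]
tool_rot: [3.142, -0.0, 0.004]
wrist_force: [0.6, -0.0, 6.6]
width: 0.317
grasp_force: 31.1
```

jog_arm(
  increments=[0,0,0.0007,0,0,0,0,0,0,0,0,0],
)

```text
clock: 16.18
eef_pos: [0.5856, 0.1358, 0.0793]
tool_rot: [3.141, -0.0, 0.004]
wrist_force: [0.0, -0.4, 10.5]
width: 0.317
grasp_force: 31.1
```

jog_arm(
  increments=[0,0,0,0,0,0,0,0,0,0,0,0,0,0,0,0],
  hand=0.044,
)

```text
clock: 16.68
eef_pos: [0.5847, 0.1358, 0.0773]
tool_rot: [3.141, 0.001, 0.004]
wrist_force: [1.8, -0.6, 0.3]
width: 0.465
grasp_force: 0.9
```

jog_arm(
  increments=[0,0,-0.003,0,0,0,-0.006,0,0,0,-0.008,0,0,0,-0.01,0,0,0,-0.01,0,0,0,0,0],
)

```text
clock: 17.42
eef_pos: [0.5852, 0.136, 0.1159]
tool_rot: [-3.141, -0.0, 0.004]
wrist_force: [-0.0, 0.2, 1.2]
width: 0.468
grasp_force: 0.7
```

jog_arm(
  increments=[0,0,-0.01,0,0,0,-0.01,0,0,0,-0.01,0,0,0,-0.015,0,0,0,-0.02,0,0,0,-0.03,0,0,0,-0.03,0,0,0,-0.03,0,0,0,0,0],
)

```text
clock: 18.55
eef_pos: [0.5871, 0.1361, 0.2737]
tool_rot: [-3.141, -0.007, 0.004]
wrist_force: [0.8, 0.7, -0.2]
width: 0.468
grasp_force: 0.0
```

```bash
python3 - <<'E'
from h import *
a=camera("wrist");b=camera("top");cv2.imwrite("pics/w5.png",a);cv2.imwrite("pics/t5.png",b)
o=np.zeros((540,800,3),np.uint8);o[:300,:400]=cv2.resize(a,(400,300));c=cv2.resize(b[150:260,200:340],None,fx=2.8,fy=2.8);o[:c.shape[0],405:405+c.shape[1]]=c
s=camera("scene");d=cv2.resize(s[190:330,300:480],None,fx=1.7,fy=1.7);o[300:300+d.shape[0],:d.shape[1]]=d[:240]
d=cv2.resize(s,(320,240));o[300:,405:725]=d
cv2.imwrite("pics/c5.png",o);print(status.sense()["eef_pos"],status.sense()["wrist_force"])
E
```

```text
[0.58439113 0.13577338 0.26834921] [-0.88629173 -0.51066659 -0.19601977]
```

View pics/c5.png

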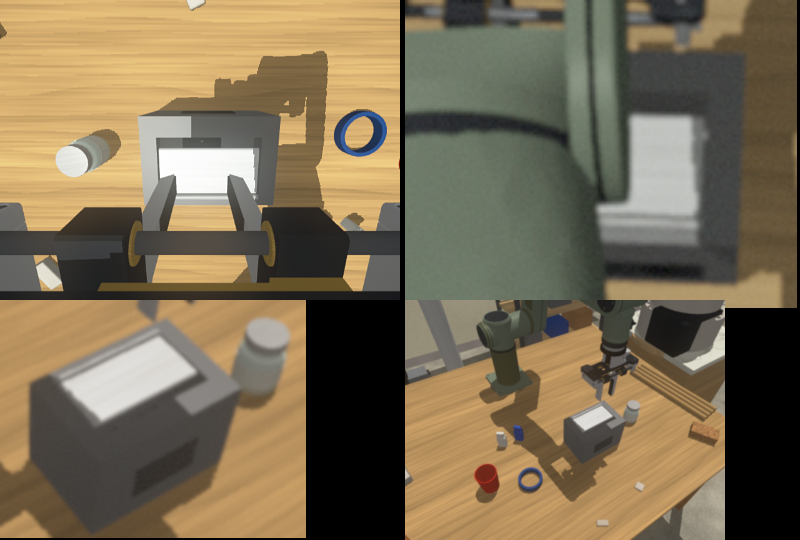

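The fingers are empty and clear, the flap is level and shut (white plate at (207,170)), and the cup, tape and jar look undisturbed.

```bash
python3 -c "
from rig import job;print(job.sign_off())"
```

```text
the job is handed in; nothing more can be done
None
```

The black battery is fully home in the charger's well, the flap is shut over it, and the job is handed in at about 19 s of the 51 s allowed; the cup, tape roll and jar were left alone.

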